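Static balance check of an oven blower rotor

ROBOT

A 6-joint arm with a two-finger parallel gripper is mounted at the origin on the work surface. World frame = base frame: x ahead of the robot, y to its left, z up, the work surface at z = 0. Lengths are in m, angles in rad, forces in N, time in s.
With the tool pointing down it reaches from about 0.3 to 0.85 m from the base axis. Payload 4.2 kg.
Tool frame: the origin (TCP) lies between the finger pads; the fingertips stand 14 mm ahead of it and the grasp point (between the pads) lies 5 mm behind it; z points along the fingers, y is the line along which they close (so a half turn about z gives the same grasp; the last joint's range is limited). The gripper opens to 91 mm and grips with 3 to 60 N. Pads are 32 mm wide; open, the fingers measure 118 mm over their backs; the gripper's body (76 mm by 178 mm) begins 60 mm behind the grasp point.
Start: joints at [-1.35, 0.32, 1.565, -0, 1.257, -0.02], TCP at [0.137, -0.558, 0.228] pointing down, gripper open.
Joint ranges: [-3.11, 3.11], [-0.84, 2.01], [0.21, 2.61], [-1.34, 4.49], [0.05, 2.63], [-2.56, 2.56]. Speed limits (rad/s): [2.57, 2.57, 3.14, 3.14, 3.14, 3.14].

INTERFACE

Orientations are given as [roll, pitch, yaw] about the fixed x, y, z axes, in that order (R = Rz(yaw) Ry(pitch) Rx(roll)).
In Python, from station import * gives the robot as it stands.
- The arm moves only by the tool apply_moves, never from a script. Its arguments are lists of equal length, an entry for each row: "travel": the shift along the tool's x, y, z in mm, a list of three; "twist": the turn, a rotation vector about the tool's x, y, z in rad, a list of three; "grip": the opening in per cent of the stroke, from 0 (shut) to 100 (fully open). In form: {"travel": [[x, y, z], ...], "twist": [[wx, wy, wz], ...], "grip": [grip, ...]}. A call has 1 to 5 rows; each row is the pose to reach, as a shift and turn from the pose commanded when the call began, along the tool's axes at that moment; what a row does not reach only later rows make up. A row lasts 1/12 s, in which the tool goes at most 41.7 mm and 7.16 degrees, less where a joint would pass 70% of its speed; a pose out of reach is approached as far as the arm can. A call with a gripper value outside its range is refused whole. The fingers move at their own pace and stop on an object; "force" is the grip in N (left out, the last holds). Time passes only in rows, so rows that repeat a pose let the fingers close. It gives the time, the measured TCP pose, the force, the opening and the grip force at its end, in the units of the state.
- observe(): the state, without advancing time (a new reading comes with each control period).
- get_image(name): name is "scene" or "top" or "wrist"; returns a dict with "color" (384x512x3 uint8, red, green, blue), "fx", "fy", "cx", "cy" (pixels), "dist" ([k1, k2, p1, p2, k3] as OpenCV has them; the pictures are not rectified), "rvec" (rotation vector, rad) and "tvec" (3), from world to camera coordinates, as OpenCV has them; the wrist camera has in their place "tool_from_camera" (4x4, takes a point from camera to tool coordinates, whose origin is the TCP and whose axes are the flange's). Camera axes: x right, y down, z forward; pixel columns grow to the right and rows downward; lengths in m; the calibration is good to about 2 mm. A picture is of the moment at which its call begins: read the wrist's pose just before it. There is no depth.
- sign_off(): hands the job in; it is judged then, once.
The state is a dict: "time": time; "qpos": joint angles; "qd": joint speeds; "joint_efforts": joint torques, N m; "position": TCP position; "eef_rot": TCP orientation; "contact_force": force on the tool from outside, world axes, zero at the start; "moment": the same for the moment, N m; "opening": finger opening in m; "gripper_force": force on a finger pad.
Only numpy, scipy, OpenCV 4.12 (cv2) and the standard library are available. Lean on these libraries where they do the work, as an engineer would, in place of code of your own. Each camera call takes 0.05 s, during which the arm holds its last target. There are 200 camera calls.

TASK

Check the balance of the oven's blower rotor on the roller stand: first swing the stand's keeper arm open, then take the rotor from its sloping rest, lower it gently into the rollers, centred between the two pairs, before you let go, and leave it alone until it has turned its heavy side down by itself and come to rest. Then swing the keeper arm fully closed over the shaft without disturbing the rotor, and leave the other things on the counter where they are.

Things in the scene. Friction and masses are not known exactly. Their poses are not given: they have to be found in the camera images.
- rotor: Loose blower rotor, 190 mm long, 0.37 to 0.68 kg. Steel shaft 14 mm thick along its x axis (ends at -95 and +95 mm), two bare metal fan wheels 84 mm in diameter, 5 mm thick (27 to 32 mm either side of the middle) with short vanes outside. Heavy side: its -z side, so z points up when the heavy side is down. Origin: middle of the shaft's axis. May go into the stand either way round.
- sleeve (a point): Middle of the rotor (same point as its origin): black sleeve round the shaft between the two wheels, 26 mm in diameter, 54 mm long. Grip the rotor here. On the rest, the space beside it and for 55 mm under it is free. Being round, it may be gripped from any side square to the shaft. A firm grip (20 N or more) keeps the unbalanced rotor from turning between the fingers.
- heavy_side (a point): Point on the rotor's heavy side, 37 mm from the shaft's axis in the rotor's -z direction, half-way along the shaft. On this side each wheel carries on its outer face a steel balance block (17 mm along the shaft, 34 mm wide, 20 mm deep). On the rest it starts turned about 125 degrees away from its lowest position and stays so until lifted.
- rest: Fixed sloping rest with the rotor on it: base 180 x 110 mm, two white V saddles under the wheels' rims, a stop plate at the low end of the shaft. Origin on the counter; the rotor's middle lies 130 mm above it. The shaft lies in the rest's x-z plane and rises at 25 degrees towards its +x (away from the robot): a grasp square to it tilts 25 degrees from vertical. Lift it off square to the shaft.
- stand: Fixed roller stand: base 130 mm (x) by 210 mm (y). Two pairs of free-turning steel rollers, 40 mm in diameter, 14 mm wide, centred at x = -21 and +21, y = -72 and +72 mm, 98 mm up; the shaft lies along the stand's y in the V between the rollers of each pair. Side plates at y = -87 and +87 mm are 104 mm high. Origin on the counter below the seat. Keeper post at x = -52, y = +84 mm, 127 mm high.
- seat (a point): On the stand, 115 mm above the counter: where the middle of the shaft's axis lies when the rotor rests on all four rollers. Its axes are the stand's: y along the shaft, z up. Once let go here, the rotor rocks round and is still after 1 to 4 seconds, its heavy side within about 8 degrees of straight down.
- keeper (a joint): Angle of the stand's keeper arm, rad: 0 fully closed (level, 5 mm above the +y end of the shaft), growing as its free end swings up and over to the stand's -x side; 1.57 upright, 1.9 its stop. It starts between 0 and 0.6, in the way of the shaft. Stiff hinge (about 0.1 N m): it stays where it is left. From 1.5 on, the way down to the rollers is free.
- keeper_hinge (a point): Hinge of the keeper arm, on the stand at x = -52, y = +84 mm, 132 mm up; the hinge axis is the stand's y.
- keeper_grip (a point): On the keeper's black round grip, a rod 12 mm thick parallel to the stand's y, 80 mm from the hinge axis, that sticks out sideways; it is free for 20 mm either way of this point, which lies at the stand's y = +120 mm, 80 cos q mm in the stand's +x and 80 sin q mm up from the hinge at joint value q. Pinched from above, it turns between the fingers.
- spray: Bystander: yellow spray bottle, 210 mm high, 55 x 90 mm. Origin at its foot.
- mug: Bystander: white mug, 72 mm in diameter, 90 mm high. Origin at its foot.
- jar: Bystander: amber jar with a metal cap, 68 mm in diameter, 100 mm high. Origin at its foot.
- tub: Bystander: food tub with a red lid, 108 x 158 mm, 65 mm high. Origin at its foot.
- wheel: Bystander: spare single fan wheel without a shaft, lying flat, 84 mm in diameter, 30 mm high. Origin at its foot.
- driver: Bystander: screwdriver lying down, 200 mm long. Origin under its middle.
- can: Bystander: pale labelled can, 66 mm in diameter, 115 mm high. Origin at its foot.
Mind the look-alikes: they are no part of the job. Leave any purple look-alike of the rotor alone.

How it is judged:
On the way, in this order (a step that is already met when the one before it is completed fails the run):
1. the keeper arm is swung open, clear of the rollers, while the rotor still lies on its rest (value of joint keeper above 1.4 rad and distance of rotor from where it was at the start of the episode below 0.03 m), for 0.1 s.
2. the rotor, still held, lies in the rollers, heavy side not yet down (contact force between the fingers and rotor above 0.5 N and distance between rotor and seat below 0.016 m and z of rotor in the frame of seat below 0.004 m and angle between rotor's own z axis and vertical above 0.5 rad and value of joint keeper above 1.3 rad), for 0.02 s.
3. the rotor is let go in the rollers before its heavy side is down, so that it turns by itself (contact force between the fingers and rotor below 0.05 N and distance between rotor and seat below 0.016 m and angle between rotor's own z axis and vertical above 0.4 rad).
4. the rotor has come to rest in the rollers, untouched, heavy side down, keeper still open (contact force between the fingers and rotor below 0.05 N and distance between rotor and seat below 0.016 m and angle between rotor's own z axis and vertical below 0.3 rad and angular speed of rotor below 0.15 rad/s and value of joint keeper above 0.8 rad), for 0.3 s.
At the end, for the whole second after the job is handed in: The rotor rests on all four rollers of the stand (middle within 16 mm of the seat, at its height within 4 mm, shaft within 0.06 rad of the stand's y axis), its heavy side straight down within 0.3 rad and at rest, and the keeper arm is closed over the shaft (joint below 0.1 rad) (value of joint keeper below 0.1 rad and z of rotor in the frame of seat between -0.004 and 0.004 m and distance between rotor and seat below 0.016 m and angle between the x axis of rotor and the y axis of stand, either way round below 0.06 rad and angle between rotor's own z axis and vertical below 0.3 rad and angular speed of rotor below 0.15 rad/s); the robot touches nothing.
It fails at once if the rotor is banged hard onto the stand (over 60 N) (contact force between rotor and stand above 60 N).
It fails at once if the rotor is turned or touched by the fingers after it has settled and the keeper is closing (contact force between the fingers and rotor above 1 N and distance between rotor and seat below 0.016 m and angle between rotor's own z axis and vertical below 0.3 rad).
It fails at once if another thing on the counter is shifted by more than 30 mm (distance of any of spray, mug, jar, tub, wheel, driver, can from where it was at the start of the episode above 0.03 m).
It also fails if it takes over 70 s, if anything falls off the work surface, if the arm or the gripper's body presses on something with over 40 N, if the wrist force passes 120 N, or if a joint passes its speed limit or range.

## Working session

There is one attempt and no reset: what is moved stays moved. The work goes in short steps, Python scripts to look and compute and a tool call to move; the robot and the scene stay as the last step left them, time stands still between calls to the robot, and variables do not carry over. Pictures are saved under pics/ and viewed, at most 10 in all, crops included, and the job is handed in when it is done.

Besides the shell and the picture viewer there is one more tool, called after "Call:" as name(argument=value, ...) on one line, values as JSON. apply_moves: Moves the arm, as the interface text tells. Its arguments: {"type":"object","properties":{"travel":{"type":"array","items":{"type":"array","items":{"type":"number"}}},"twist":{"type":"array","items":{"type":"array","items":{"type":"number"}}},"grip":{"type":"array","items":{"type":"number"}},"force":{"type":"number"}},"required":["travel","twist","grip"]}

```bash
ls; mkdir -p pics
python3 - <<'E'
from station import *
import cv2
print(observe())
for n in ("scene","top"):
    d=get_image(n); cv2.imwrite(f"pics/{n}0.png",cv2.resize(d["color"][:,:,::-1],(800,600),interpolation=cv2.INTER_CUBIC))
    print({k:v for k,v in d.items() if k!="color"})
E
```

```text
pics
{'time': 0.0, 'qpos': array([-1.34998393e+00,  3.20294085e-01,  1.56569097e+00, -5.14559440e-05,
        1.25739035e+00, -1.99706609e-02]), 'qd': array([ 2.02959819e-04,  1.00517073e-03,  7.93280089e-06, -8.74833949e-04,
        1.82944146e-03, -1.35530419e-04]), 'joint_efforts': array([-7.94435527e-04, -4.12461555e+01, -2.31971920e+01,  7.26708351e-02,
        4.56746668e-02, -1.37706511e-04]), 'position': array([ 0.13701143, -0.55793626,  0.22711437]), 'eef_rot': array([-3.13980928e+00,  1.33110394e-05,  2.40798974e-01]), 'contact_force': array([0.42065777, 0.20919137, 0.12836734]), 'moment': array([0.0264821 , 0.02243005, 0.01525518]), 'gripper_force': 0.0, 'opening': 0.09144878974218171}
{'fx': 482.1983700553213, 'fy': 482.1983700553213, 'cx': 254.29972197228977, 'cy': 196.62062283127673, 'dist': array([-0.08545686,  0.        ,  0.        ,  0.        ,  0.        ]), 'rvec': array([ 1.75191818,  1.90731354, -0.71312731]), 'tvec': array([ 0.04782815, -0.33712698,  2.05599107])}
{'fx': 384.6315868167918, 'fy': 384.6315868167918, 'cx': 255.17216904131254, 'cy': 197.66918774364302, 'dist': array([-0.02028293,  0.        ,  0.        ,  0.        ,  0.        ]), 'rvec': array([ 2.1219174 , -2.18008524,  0.18286023]), 'tvec': array([0.00538793, 0.55202516, 1.29413536])}
```

View pics/scene0.png

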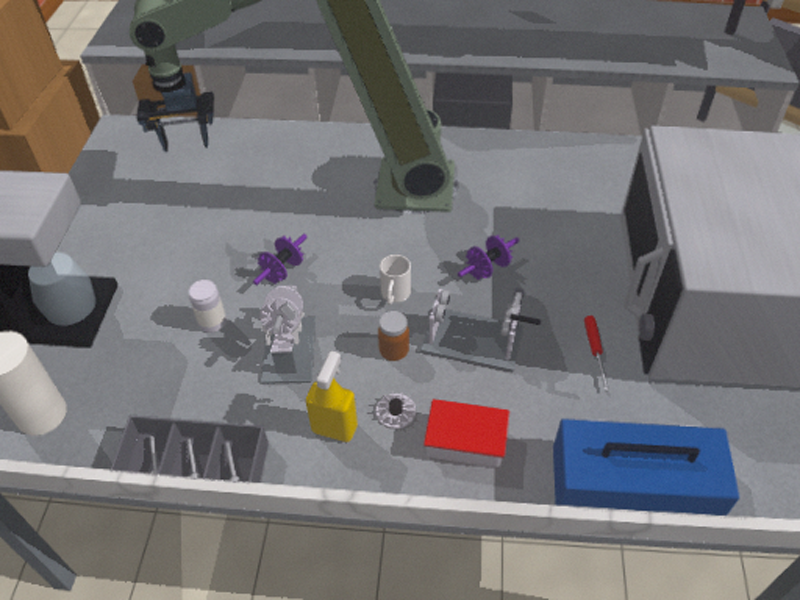

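View pics/top0.png

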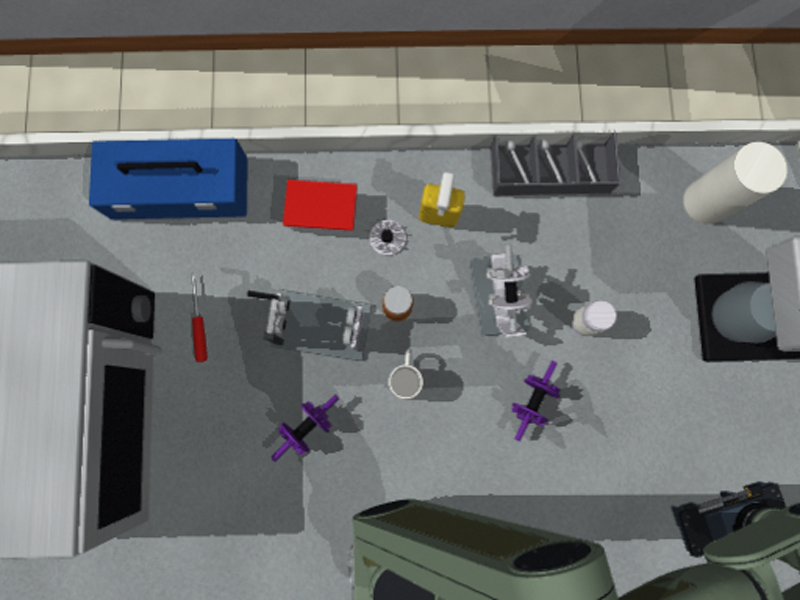

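The scene picture shows the bare-metal rotor on its rest at about (283,318), stand at (475,330), with the keeper grip at (525,320). In the top picture the rotor is at (510,290), the stand at (318,322) and the grip at (263,294). There are three rotor candidates in the top picture: purple ones at (540,400) and (305,428), and the grey one with a black sleeve lying on a sloping rest at (510,290). The grey one fits the description. I'll confirm it in one enlarged crop.

Run:
```python
import cv2, numpy as np
from station import *
s=get_image("scene")["color"][:,:,::-1]; t=get_image("top")["color"][:,:,::-1]
def c(im,u,v,w=80,h=60): return cv2.resize(im[v:v+h,u:u+w],(400,300),interpolation=cv2.INTER_CUBIC)
# 5x crops
cv2.imwrite("pics/crop1.png",np.vstack([np.hstack([c(t,285,155),c(t,155,175)]),np.hstack([c(s,145,180),c(s,268,180)])]))
```

```text
(no output)
```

View pics/crop1.png

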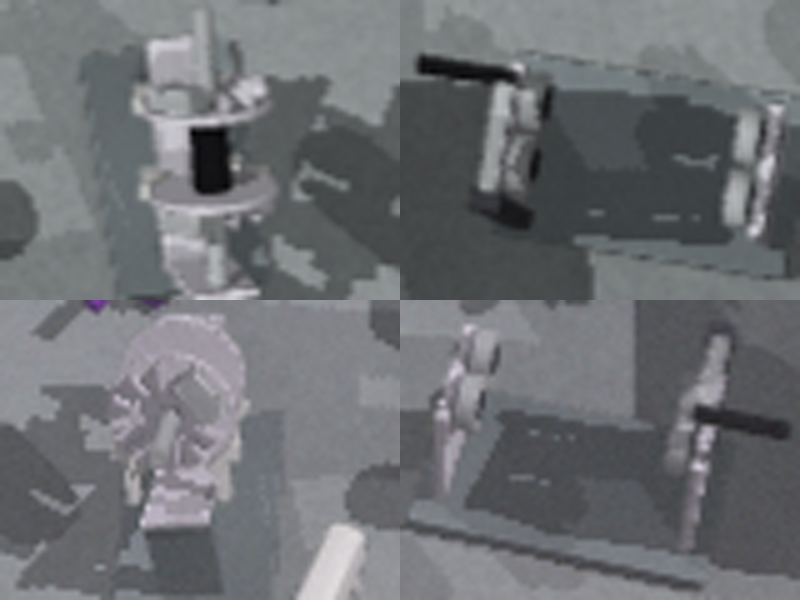

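The crop confirms it. The grey rotor with the black sleeve is at crop (210,160), which is top pixel (327,187), on the saddles with its shaft rising away from the robot. The stand's keeper grip is the black rod at (418..510, 69) in the top crop and (697..790, 420) in the scene crop. Next I fit the stand and rotor poses.

```bash
cat > h.py <<'E'
import numpy as np, cv2
from scipy.spatial.transform import Rotation as R
from station import *
np.set_printoptions(precision=4,suppress=True)
CAL={}
def cal(n):
    if n not in CAL: CAL[n]=get_image(n)
    return CAL[n]
def proj(n,P):
    d=cal(n);K=np.array([[d["fx"],0,d["cx"]],[0,d["fy"],d["cy"]],[0,0,1]])
    return cv2.projectPoints(np.float64(P).reshape(-1,1,3),d["rvec"],d["tvec"],K,d["dist"])[0].reshape(-1,2)
def rz(a): return R.from_euler('z',a).as_matrix()
def tool(): s=observe(); return np.array(s["position"]),R.from_euler('xyz',s["eef_rot"]).as_matrix(),s
def go(p,M=None):
    """travel (mm) and twist (rad) from the present pose to world pose p,M"""
    p0,R0,s=tool(); M=R0 if M is None else M
    print("travel",np.round(R0.T@(np.array(p)-p0)*1000,1),"twist",np.round(R.from_matrix(R0.T@M).as_rotvec(),4))
def toolR(zdir,ydir):
    z=np.array(zdir)/np.linalg.norm(zdir);y=np.array(ydir)-np.dot(ydir,z)*z;y/=np.linalg.norm(y)
    return np.c_[np.cross(y,z),y,z]
E
cat > fit.py <<'E'
from h import *
from scipy.optimize import least_squares
def px(o,u,v): return (o[0]+(u+.5)/5-.5,o[1]+(v+.5)/5-.5)
T=(155,175);S=(268,180)
st=lambda p,L: np.array([p[0],p[1],0])+rz(p[2])@np.array(L)
kg=lambda p,y:[-.052+.08*np.cos(p[3]),y,.132+.08*np.sin(p[3])]
obs=[("top",lambda p:[.065,.105,.008],px(T,125,52)),("top",lambda p:[-.065,-.105,.008],px(T,383,277)),
("top",lambda p:kg(p,.142),px(T,18,66)),("scene",lambda p:kg(p,.142),px(S,390,129)),
("top",lambda p:[.021,-.072,.110],px(T,348,137)),("top",lambda p:[-.021,-.072,.110],px(T,337,200)),
("top",lambda p:[.021,.072,.110],px(T,133,105)),("top",lambda p:[-.021,.072,.110],px(T,117,165)),
("scene",lambda p:[.021,-.065,.098],px(S,72,102)),("scene",lambda p:[-.021,-.065,.098],px(S,87,53))]
f=lambda p:np.concatenate([proj(n,st(p,L(p)))[0]-o for n,L,o in obs])
r=least_squares(f,[.65,.05,0,.3],loss='soft_l1');print(r.x);print(f(r.x).reshape(-1,2))
T=(285,155);S=(145,180)
def ro(p,L):
    Rm=rz(p[2])@R.from_euler('y',-25,degrees=True).as_matrix()
    return np.array([p[0],p[1],.130])+Rm@np.array(L)
o2=[("top",[.095,0,0],px(T,203,12)),("top",[.0,0,.013],px(T,210,160)),("top",[.0295,0,.042],px(T,203,88)),("top",[-.0295,0,.042],px(T,212,172))]
o2=o2[:2]
g=lambda p:np.concatenate([proj(n,ro(p,L))[0]-o for n,L,o in o2])
r=least_squares(g,[.65,-.2,0]);print(r.x);print(g(r.x).reshape(-1,2))
print(proj("scene",[ro(r.x,[.095,0,0]),ro(r.x,[0,0,0])])-np.array(S))
E
python3 fit.py
```

```text
[ 0.5233  0.168  -0.186   0.1342]
[[-0.2363  0.8967]
 [ 0.1397  1.2479]
 [ 0.1529  0.0965]
 [-0.3421 -0.1266]
 [ 0.1853 -0.241 ]
 [ 0.2127 -0.2805]
 [ 0.0098 -0.7513]
 [ 0.8247 -0.2444]
 [ 1.1648 -0.1227]
 [ 1.0474  0.6181]]
[ 0.5724 -0.2394  0.0547]
[[-0.0026 -0.0335]
 [ 0.0027  0.0335]]
[[30.7323 29.6551]
 [36.045  17.0032]]
```

```bash
cat >> h.py <<'E'
def plan(wps,start=None):
    """wps: (p,M) poses; prints per call: rows n, travel, twist (rounded, chained)"""
    if start is None: p0,R0,_=tool()
    else: p0,R0=start
    for p,M in wps:
        t=np.round(R0.T@(np.array(p)-p0)*1000,0 if np.linalg.norm(np.array(p)-p0)>.05 else 1); w=np.round(R.from_matrix(R0.T@M).as_rotvec(),3)
        n=max(np.linalg.norm(t)/41,np.linalg.norm(w)/.124)
        print("n=%.1f"%n,t.tolist(),w.tolist())
        p0=p0+R0@t/1000; R0=R0@R.from_rotvec(w).as_matrix()
    return p0,R0
def down(yaw): return toolR([0,0,-1],[np.sin(yaw),-np.cos(yaw),0])
ST=np.array([.5233,.168,0]);YS=-.186
def S(l): return ST+rz(YS)@np.array(l)
def KG(q,y=.12): return S([-.052+.08*np.cos(q),y,.132+.08*np.sin(q)])
E
python3 - <<'E'
from h import *
g=KG(.134); print(g)
a=np.array([.137,-.558,.228]); 
b=g+[0,0,.14]; 
k=[.2,.4,.6,.8,1]
plan([(a+(b-a)*f+[0,0,.06*(f<1)],down(.24+(1.385-.24)*min(1,f*1.0))) for f in k])
E
```

```text
[0.5723 0.2809 0.1427]
n=4.9 [125.0, -142.0, -71.0] [-0.001, -0.0, -0.228]
n=4.6 [153.0, -111.0, -11.0] [0.0, 0.0, -0.229]
n=4.6 [175.0, -72.0, -11.0] [0.0, 0.0, -0.229]
n=4.6 [186.0, -32.0, -11.0] [0.0, 0.0, -0.229]
n=4.8 [189.0, 12.0, 49.0] [0.0, 0.0, -0.229]
```

Call:
apply_moves(travel=[[125, -142, -71], [125, -142, -71], [125, -142, -71], [125, -142, -71], [125, -142, -71]], twist=[[0, 0, -0.228], [0, 0, -0.228], [0, 0, -0.228], [0, 0, -0.228], [0, 0, -0.228]], grip=[100, 100, 100, 100, 100])

```text
time: 0.72
position: [0.2252, -0.3886, 0.2999]
eef_rot: [3.141, -0.001, 0.469]
contact_force: [0.5, -0.5, 0.2]
opening: 0.0913
gripper_force: 0.0
```

Call:
apply_moves(travel=[[153, -111, -11], [153, -111, -11], [153, -111, -11], [153, -111, -11], [153, -111, -11]], twist=[[0, 0, -0.229], [0, 0, -0.229], [0, 0, -0.229], [0, 0, -0.229], [0, 0, -0.229]], grip=[100, 100, 100, 100, 100])

```text
time: 1.13
position: [0.3117, -0.2193, 0.3105]
eef_rot: [3.141, -0.002, 0.7]
contact_force: [-0.6, -0.4, -1.2]
opening: 0.0916
gripper_force: 0.0
```

Call:
apply_moves(travel=[[175, -72, -11], [175, -72, -11], [175, -72, -11], [175, -72, -11], [175, -72, -11]], twist=[[0, 0, -0.229], [0, 0, -0.229], [0, 0, -0.229], [0, 0, -0.229], [0, 0, -0.229]], grip=[100, 100, 100, 100, 100])

```text
time: 1.55
position: [0.4, -0.0515, 0.3214]
eef_rot: [3.141, -0.002, 0.93]
contact_force: [0.4, -1.1, 0.3]
opening: 0.0913
gripper_force: 0.0
```

Call:
apply_moves(travel=[[186, -32, -11], [186, -32, -11], [186, -32, -11], [186, -32, -11], [186, -32, -11]], twist=[[0, 0, -0.229], [0, 0, -0.229], [0, 0, -0.229], [0, 0, -0.229], [0, 0, -0.229]], grip=[100, 100, 100, 100, 100])

```text
time: 1.97
position: [0.4863, 0.1169, 0.3318]
eef_rot: [3.142, -0.002, 1.159]
contact_force: [-0.3, -0.1, -0.1]
opening: 0.0915
gripper_force: 0.0
```

Call:
apply_moves(travel=[[189, 12, 49], [189, 12, 49], [189, 12, 49], [189, 12, 49], [189, 12, 49]], twist=[[0, 0, -0.229], [0, 0, -0.229], [0, 0, -0.229], [0, 0, -0.229], [0, 0, -0.229]], grip=[60, 60, 60, 60, 60])

```text
time: 2.38
position: [0.5728, 0.2843, 0.2811]
eef_rot: [-3.14, 0.0, 1.386]
contact_force: [0.4, -0.5, -0.5]
opening: 0.0605
gripper_force: 0.0
```

Run:
```python
from h import *
p,M,s=tool(); print(s["time"],p,s["eef_rot"],s["qpos"])
d=get_image("wrist"); print({k:v for k,v in d.items() if k!="color"})
im=d["color"][:,:,::-1].copy()
K=np.array([[d["fx"],0,d["cx"]],[0,d["fy"],d["cy"]],[0,0,1]])
C=d["tool_from_camera"]
def wp(P):
    c=(C[:3,:3].T@((M.T@(np.array(P)-p))-C[:3,3])); return cv2.projectPoints(c.reshape(1,1,3),np.zeros(3),np.zeros(3),K,d["dist"])[0].ravel()
im=cv2.resize(im,(800,600),interpolation=cv2.INTER_CUBIC)
for P in (KG(.134,.10),KG(.134,.142),S([.021,.072,.118]),S([-.021,.072,.118]),S([.021,-.072,.118]),S([-.021,-.072,.118]),S([.065,-.105,.008]),S([.065,.105,.008])):
    u=wp(P); print(u); cv2.circle(im,tuple(int(v*800/512) for v in u),5,(0,0,255),1)
cv2.imwrite("pics/w1.png",im); np.savez("w1.npz",p=p,M=M)
```

```text
2.3833 [0.5728 0.2843 0.2811] [-3.1404  0.      1.3863] [0.4423 0.3995 1.3104 0.0007 1.4327 0.6267]
{'fx': 302.54608302173546, 'fy': 302.54608302173546, 'cx': 251.88081426225563, 'cy': 190.00876175391133, 'dist': array([-0.0403,  0.    ,  0.    ,  0.    ,  0.    ]), 'tool_from_camera': array([[-0.0004, -0.9656, -0.2602,  0.0743],
       [ 1.    , -0.0004, -0.    ,  0.0002],
       [-0.0001, -0.2602,  0.9656, -0.1571],
       [ 0.    ,  0.    ,  0.    ,  1.    ]])}
[252.0031 207.0161]
[252.0579 166.717 ]
[246.4301 223.6859]
[209.3147 223.6023]
[246.8741 330.0311]
[213.697  329.8807]
[274.8706 299.8641]
[278.0366 174.6248]
```

View pics/w1.png

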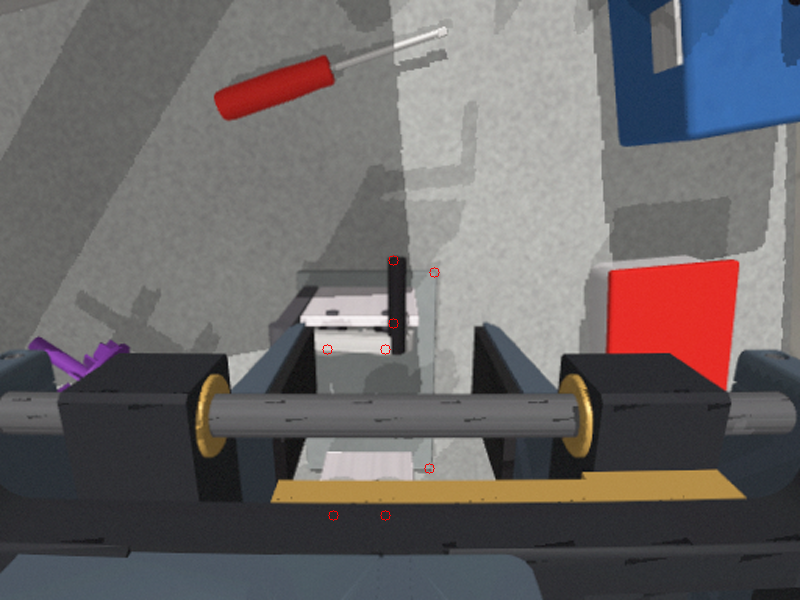

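The wrist picture shows the black grip from (398,257) to (398,353), about 2.5 mm further to stand +x than predicted. The base corners at (435,272) and (432,468) match my fit. I descend and pinch.

Run:
```python
from h import *
plan([(S([.029,.122,.138]),down(1.385))])
```

```text
n=3.4 [-5.0, 2.0, 141.0] [-0.003, -0.002, 0.003]
```

Call:
apply_moves(travel=[[-3, 2, 90], [-3, 2, 90], [-3, 2, 90], [-3, 2, 90]], twist=[[0, 0, 0], [0, 0, 0], [0, 0, 0], [0, 0, 0]], grip=[60, 60, 60, 60])

```text
time: 2.77
position: [0.5717, 0.2768, 0.1899]
eef_rot: [-3.135, 0.004, 1.385]
contact_force: [-0.1, -0.6, 0.0]
opening: 0.0546
gripper_force: 0.0
```

Run:
```python
from h import *
print(observe()["position"])
plan([(S([.029,.122,.138]),down(1.385))])
```

```text
[0.5717 0.2768 0.1899]
n=1.3 [6.0, 2.0, 52.0] [-0.006, 0.004, -0.0]
```

Call:
apply_moves(travel=[[5, 2, 25], [5, 2, 52], [5, 2, 52]], twist=[[0, 0, 0], [0, 0, 0], [0, 0, 0]], grip=[60, 60, 60])

```text
time: 3.02
position: [0.5753, 0.2816, 0.1392]
eef_rot: [-3.138, 0.003, 1.385]
contact_force: [-0.6, -0.3, -1.1]
opening: 0.0546
gripper_force: 0.0
```

Call:
apply_moves(travel=[[0, 0, 0], [0, 0, 0], [0, 0, 0], [0, 0, 0], [0, 0, 0]], twist=[[0, 0, 0], [0, 0, 0], [0, 0, 0], [0, 0, 0], [0, 0, 0]], grip=[0, 0, 0, 0, 0], force=10)

```text
time: 3.43
position: [0.577, 0.2826, 0.1425]
eef_rot: [3.139, -0.001, 1.385]
contact_force: [-0.2, -0.3, -0.3]
opening: 0.0243
gripper_force: 0.0
```

Run:
```python
from h import *
s=observe();p=s["position"]; print(p,rz(-YS)@(p-ST),s["opening"],s["gripper_force"],s["contact_force"],s["eef_rot"])
```

```text
[0.577  0.2826 0.1425] [0.0316 0.1226 0.1425] 0.02433228371221681 0.0 [-0.1726 -0.2803 -0.2563] [ 3.1395 -0.0015  1.3847]
```

Call:
apply_moves(travel=[[0, -1, 2], [0, -1, 2], [0, -1, 2], [0, -1, 2]], twist=[[0, 0, 0], [0, 0, 0], [0, 0, 0], [0, 0, 0]], grip=[0, 0, 0, 0])

```text
time: 3.77
position: [0.5742, 0.2828, 0.1386]
eef_rot: [-3.139, 0.0, 1.385]
contact_force: [-4.0, 1.3, -0.8]
opening: 0.0113
gripper_force: 10.0
```

Run:
```python
from h import *
s=observe();p=s["position"]; print(p,rz(-YS)@(p-ST),s["opening"],s["gripper_force"],s["contact_force"],s["eef_rot"])
```

```text
[0.5742 0.2828 0.1386] [0.0288 0.1222 0.1386] 0.011339803395567807 9.999620765447617 [-4.0244  1.3419 -0.7684] [-3.1389  0.0005  1.3847]
```

Call:
apply_moves(travel=[[0, -2.5, -12.5], [0, -7.3, -24.4], [0, -13.5, -35], [0, -20.8, -44.2], [0, -30, -52.5]], twist=[[0, 0, 0], [0, 0, 0], [0, 0, 0], [0, 0, 0], [0, 0, 0]], grip=[0, 0, 0, 0, 0])

```text
time: 4.18
position: [0.5474, 0.2879, 0.1939]
eef_rot: [3.135, -0.001, 1.385]
contact_force: [4.5, 0.3, 1.1]
opening: 0.012
gripper_force: 10.0
```

Call:
apply_moves(travel=[[0, -9.5, -6.5], [0, -19, -10.8], [0, -28, -14.2], [0, -36, -16], [0, -44, -17]], twist=[[0, 0, 0], [0, 0, 0], [0, 0, 0], [0, 0, 0], [0, 0, 0]], grip=[0, 0, 0, 0, 0])

```text
time: 4.6
position: [0.5035, 0.2963, 0.2116]
eef_rot: [3.136, -0.003, 1.385]
contact_force: [2.9, -1.0, 5.3]
opening: 0.0115
gripper_force: 10.0
```

Call:
apply_moves(travel=[[0, -8, 0], [0, -14, 0.8], [0, -18, 1.8], [0, -18, 1.8]], twist=[[0, 0, 0], [0, 0, 0], [0, 0, 0], [0, 0, 0]], grip=[0, 0, 0, 0])

```text
time: 4.93
position: [0.4838, 0.3001, 0.2093]
eef_rot: [3.14, -0.002, 1.385]
contact_force: [-1.5, -0.5, 8.7]
opening: 0.0115
gripper_force: 10.0
```

Run:
```python
from h import *
s=observe();p=s["position"]; print(p,rz(-YS)@(p-ST),s["opening"],s["gripper_force"],s["contact_force"],s["eef_rot"])
```

```text
[0.4838 0.3001 0.2093] [-0.0633  0.1225  0.2093] 0.011544251806738645 10.000707507133484 [-1.5027 -0.4656  8.6615] [ 3.1403 -0.0021  1.3853]
```

Keeper is at about 1.7 rad. I release, retract and head to the rotor.

```bash
cat >> h.py <<'E'
RO=np.array([.5724,-.2394,.130]);YR=.0547
def Mrot(yaw): 
    return rz(yaw)@toolR([np.sin(np.radians(25)),0,-np.cos(np.radians(25))],[0,-1,0])
E
python3 - <<'E'
from h import *
from scipy.spatial.transform import Slerp
p,M,s=tool(); p=p+[0,0,.0]
a=p+[0,0,.09]; M0=down(1.385);M1=Mrot(YR)
b=RO-M1[:,2]*.15
sl=Slerp([0,1],R.from_matrix([M0,M1]))
plan([(a,M0)]+[(a+(b-a)*f,sl(f).as_matrix()) for f in (.25,.5,.75,1)])
print(b)
E
```

```text
n=2.2 [0.0, 0.0, -90.0] [0.001, -0.002, 0.0]
n=3.3 [-132.0, 31.0, 8.0] [-0.072, 0.092, 0.327]
n=3.3 [-116.0, 72.0, 1.0] [-0.073, 0.093, 0.327]
n=3.3 [-86.0, 105.0, -2.0] [-0.072, 0.092, 0.327]
n=3.3 [-47.0, 128.0, -0.0] [-0.073, 0.093, 0.327]
[ 0.5091 -0.2429  0.2659]
```

Call:
apply_moves(travel=[[0, 0, 0], [0, 0, 0], [0, 0, 0], [0, 0, -45], [0, 0, -90]], twist=[[0, 0, 0], [0, 0, 0], [0, 0, 0], [0, 0, 0], [0, 0, 0]], grip=[70, 70, 70, 70, 70])

```text
time: 5.35
position: [0.483, 0.2986, 0.2878]
eef_rot: [-3.135, 0.006, 1.385]
contact_force: [1.4, 0.8, 0.8]
opening: 0.042
gripper_force: 0.0
```

Call:
apply_moves(travel=[[-132, 31, 8], [-132, 31, 8], [-132, 31, 8], [-132, 31, 8]], twist=[[-0.072, 0.092, 0.327], [-0.072, 0.092, 0.327], [-0.072, 0.092, 0.327], [-0.072, 0.092, 0.327]], grip=[70, 70, 70, 70])

```text
time: 5.68
position: [0.4889, 0.1592, 0.2815]
eef_rot: [3.086, -0.099, 1.054]
contact_force: [-0.1, -0.8, 0.5]
opening: 0.0635
gripper_force: 0.0
```

Call:
apply_moves(travel=[[-116, 72, 1], [-116, 72, 1], [-116, 72, 1], [-116, 72, 1]], twist=[[-0.073, 0.093, 0.327], [-0.073, 0.093, 0.327], [-0.073, 0.093, 0.327], [-0.073, 0.093, 0.327]], grip=[70, 70, 70, 70])

```text
time: 6.02
position: [0.4955, 0.0238, 0.2722]
eef_rot: [3.064, -0.215, 0.73]
contact_force: [0.2, 0.8, 0.4]
opening: 0.0639
gripper_force: 0.0
```

Call:
apply_moves(travel=[[-86, 105, -2], [-86, 105, -2], [-86, 105, -2], [-86, 105, -2]], twist=[[-0.072, 0.092, 0.327], [-0.072, 0.092, 0.327], [-0.072, 0.092, 0.327], [-0.072, 0.092, 0.327]], grip=[70, 70, 70, 70])

```text
time: 6.35
position: [0.5024, -0.1114, 0.2634]
eef_rot: [3.083, -0.332, 0.397]
contact_force: [-0.1, 0.4, 0.3]
opening: 0.0635
gripper_force: 0.0
```

Call:
apply_moves(travel=[[-47, 128, 0], [-47, 128, 0], [-47, 128, 0], [-47, 128, 0], [-47, 128, 0]], twist=[[-0.073, 0.093, 0.327], [-0.073, 0.093, 0.327], [-0.073, 0.093, 0.327], [-0.073, 0.093, 0.327], [-0.073, 0.093, 0.327]], grip=[70, 70, 70, 70, 70])

```text
time: 6.77
position: [0.5105, -0.2456, 0.2553]
eef_rot: [-3.141, -0.435, 0.051]
contact_force: [-0.5, 0.5, -0.9]
opening: 0.0637
gripper_force: 0.0
```

```bash
cat >> h.py <<'E'
def wrist(name,pts):
    p,M,s=tool(); d=get_image("wrist"); im=cv2.resize(d["color"][:,:,::-1],(800,600),interpolation=cv2.INTER_CUBIC)
    K=np.array([[d["fx"],0,d["cx"]],[0,d["fy"],d["cy"]],[0,0,1]]);C=d["tool_from_camera"]
    for P in pts:
        c=C[:3,:3].T@(M.T@(np.array(P)-p)-C[:3,3]); u=cv2.projectPoints(c.reshape(1,1,3),np.zeros(3),np.zeros(3),K,d["dist"])[0].ravel()*800/512
        print(np.round(u),"depth %.3f"%c[2]); cv2.circle(im,(int(u[0]),int(u[1])),5,(0,0,255),1)
    cv2.imwrite("pics/%s.png"%name,im); print(s["time"],p,M[:,2],s["qpos"])
E
python3 - <<'E'
from h import *
M=Mrot(YR)
wrist("w2",[RO+M@np.array(l) for l in ([0,0,0],[.095,0,0],[-.095,0,0],[0,0,-.013],[.027,0,-.042],[-.027,0,-.042])]+[KG(1.7)])
go(RO-M[:,2]*.15,M)
E
```

```text
[390. 282.] depth 0.305
[390. 127.] depth 0.280
[391. 415.] depth 0.330
[390. 287.] depth 0.292
[390. 252.] depth 0.257
[390. 345.] depth 0.271
[-492.  356.] depth 0.215
6.7667 [ 0.5105 -0.2456  0.2553] [ 0.4209  0.0222 -0.9068] [-0.6183  0.1276  1.829   0.3509  0.8671  0.7155]
travel [  3.2  -1.  -10. ] twist [-0.0008  0.0014 -0.0018]
```

View pics/w2.png

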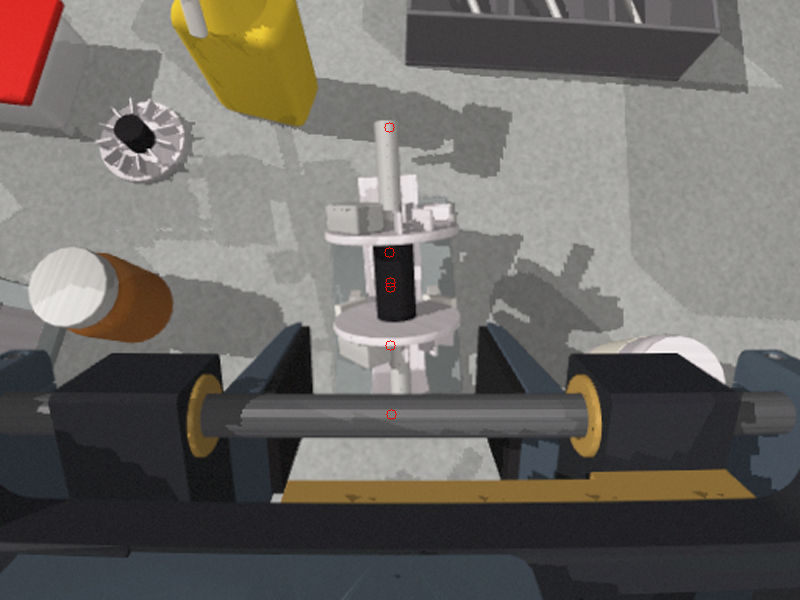

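The wrist picture shows the shaft tip at (386,124) and the sleeve centred at (395,283), with its lower end at (397,318). So the shaft's yaw is about 0.055 rad more than I assumed, and the rotor lies about 3 mm to −y and 3 mm up the shaft. I correct for this and descend.

```bash
sed -i 's/^RO=.*/RO=np.array([.5755,-.2420,.130]);YR=.105/' h.py
python3 - <<'E'
from h import *
M=Mrot(YR); z=M[:,2]
plan([(RO-z*.08,M),(RO+z*.005,M)])
E
```

```text
n=1.5 [6.0, 4.0, 61.0] [0.02, 0.001, -0.047]
n=2.1 [0.0, -0.0, 85.0] [0.0, 0.0, -0.0]
```

Call:
apply_moves(travel=[[6, 4, 30], [6, 4, 61], [6, 4, 61], [6, 4, 61]], twist=[[0.02, 0.001, -0.047], [0.02, 0.001, -0.047], [0.02, 0.001, -0.047], [0.02, 0.001, -0.047]], grip=[70, 70, 70, 70])

```text
time: 7.15
position: [0.5419, -0.243, 0.2021]
eef_rot: [-3.14, -0.434, 0.108]
contact_force: [0.4, -0.1, 0.1]
opening: 0.0641
gripper_force: 0.0
```

Run:
```python
from h import *
M=Mrot(YR); z=M[:,2]
wrist("w3",[RO+M@np.array(l) for l in ([0,0,-.013],[.095,0,0],[.027,0,-.042],[-.027,0,-.042],[-.027,0,-.013],[.027,0,-.013])])
plan([(RO+z*.005,M)])
```

```text
[401. 323.] depth 0.235
[402. 124.] depth 0.223
[402. 284.] depth 0.200
[401. 400.] depth 0.214
[400. 373.] depth 0.242
[401. 270.] depth 0.228
7.15 [ 0.5419 -0.243   0.2021] [ 0.4181  0.0467 -0.9072] [-0.5885  0.2204  1.8556  0.4016  0.7659  0.6244]
n=2.1 [-1.0, 2.0, 86.0] [-0.0, -0.001, 0.003]
```

View pics/w3.png

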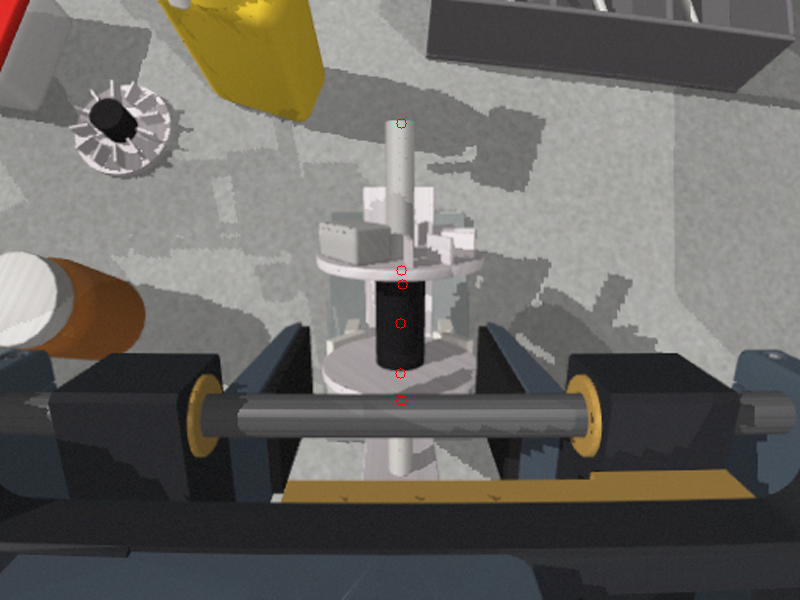

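The second look fits: the sleeve runs (401,281) to (400,370), within about 2 mm of prediction. I descend and grip.

Call:
apply_moves(travel=[[0, 2, 30], [0, 2, 60], [0, 2, 86], [0, 2, 86], [0, 2, 86]], twist=[[0, 0, 0], [0, 0, 0], [0, 0, 0], [0, 0, 0], [0, 0, 0]], grip=[70, 70, 70, 70, 70])

```text
time: 7.62
position: [0.5788, -0.2431, 0.1264]
eef_rot: [3.14, -0.438, 0.107]
contact_force: [-0.4, -0.0, 0.4]
opening: 0.0639
gripper_force: 0.0
```

Call:
apply_moves(travel=[[0, 0, 0], [0, 0, 0], [0, 0, 0], [0, 0, 0], [0, 0, 0]], twist=[[0, 0, 0], [0, 0, 0], [0, 0, 0], [0, 0, 0], [0, 0, 0]], grip=[0, 0, 0, 0, 0], force=40)

```text
time: 8.03
position: [0.5787, -0.2442, 0.1267]
eef_rot: [3.138, -0.439, 0.106]
contact_force: [-0.3, 1.1, 0.6]
opening: 0.0331
gripper_force: 0.0
```

Run:
```python
from h import *
M=Mrot(YR); z=M[:,2]
p,_,s=tool();print(s); go(RO+z*.005,M)
```

```text
{'time': 8.0333, 'qpos': array([-0.5495,  0.3467,  1.895 ,  0.4752,  0.5951,  0.5601]), 'qd': array([ 0.0015,  0.0086,  0.0043,  0.0004, -0.0003, -0.0017]), 'joint_efforts': array([  0.0108, -39.7141, -20.1492,   0.9199,  -0.9906,   0.0167]), 'position': array([ 0.5787, -0.2442,  0.1267]), 'eef_rot': array([ 3.1383, -0.4388,  0.1064]), 'contact_force': array([-0.3455,  1.1315,  0.5607]), 'moment': array([-0.0644,  0.2534, -0.0078]), 'gripper_force': 0.0, 'opening': 0.03312274259372188}
travel [-1.3 -2.5  0.8] twist [ 0.0027 -0.0025  0.0012]
```

Call:
apply_moves(travel=[[0, -1, 0], [0, -1, 0], [0, -1, 0], [0, -1, 0], [0, -1, 0]], twist=[[0, 0, 0], [0, 0, 0], [0, 0, 0], [0, 0, 0], [0, 0, 0]], grip=[0, 0, 0, 0, 0])

```text
time: 8.45
position: [0.5784, -0.2422, 0.1262]
eef_rot: [3.141, -0.438, 0.106]
contact_force: [-2.7, 3.8, 6.1]
opening: 0.0253
gripper_force: 40.0
```

Run:
```python
from h import *
from scipy.spatial.transform import Slerp
p,M,s=tool();print(p,s["eef_rot"],s["contact_force"],s["gripper_force"],s["opening"])
# route
M0=M; a=p-M[:,2]*.13
M1=down(1.385); b=S([0,0,.115+.12-.005])
print(a,b)
sl=Slerp([0,1],R.from_matrix([M0,M1]))
via=lambda f:a+(b-a)*f+[-.06*np.sin(np.pi*f),0,.09*np.sin(np.pi*f)]
plan([(a,M0)]+[(via(f),sl(f).as_matrix()) for f in (.2,.4,.6,.8,1)])
```

```text
[ 0.5784 -0.2422  0.1262] [ 3.1405 -0.4377  0.1063] [-2.6574  3.7673  6.0702] 39.97264802455902 0.025342385559107995
[ 0.5236 -0.2479  0.2439] [0.5233 0.168  0.23  ]
n=3.2 [-0.0, -0.0, -130.0] [0.0, 0.0, 0.0]
n=2.5 [-3.0, -86.0, -57.0] [0.056, -0.075, -0.251]
n=2.2 [21.0, -84.0, -28.0] [0.056, -0.075, -0.252]
n=2.2 [47.0, -68.0, 10.0] [0.056, -0.075, -0.251]
n=2.3 [71.0, -40.0, 46.0] [0.056, -0.075, -0.252]
n=2.6 [85.0, -6.0, 63.0] [0.057, -0.075, -0.251]
```

Gripped (40 N, 25.3 mm). I lift square to the shaft and carry it across.

Call:
apply_moves(travel=[[0, 0, -10], [0, 0, -35], [0, 0, -65], [0, 0, -100], [0, 0, -130]], twist=[[0, 0, 0], [0, 0, 0], [0, 0, 0], [0, 0, 0], [0, 0, 0]], grip=[0, 0, 0, 0, 0])

```text
time: 8.87
position: [0.5217, -0.2481, 0.2427]
eef_rot: [3.141, -0.433, 0.106]
contact_force: [0.6, 0.3, -4.7]
opening: 0.0248
gripper_force: 40.0
```

Call:
apply_moves(travel=[[-1, -22, -15], [-2, -44, -29], [-3, -65, -43], [-3, -86, -57]], twist=[[0.014, -0.019, -0.063], [0.028, -0.038, -0.126], [0.042, -0.056, -0.188], [0.056, -0.075, -0.251]], grip=[0, 0, 0, 0])

```text
time: 9.2
position: [0.4857, -0.1649, 0.2921]
eef_rot: [3.093, -0.35, 0.378]
contact_force: [-0.5, 0.2, -6.4]
opening: 0.0255
gripper_force: 40.0
```

Call:
apply_moves(travel=[[5, -21, -7], [10, -42, -14], [16, -63, -21], [21, -84, -28]], twist=[[0.014, -0.019, -0.063], [0.028, -0.038, -0.126], [0.042, -0.056, -0.188], [0.056, -0.075, -0.252]], grip=[0, 0, 0, 0])

```text
time: 9.53
position: [0.4658, -0.0814, 0.3217]
eef_rot: [3.07, -0.26, 0.637]
contact_force: [0.1, 0.2, -6.4]
opening: 0.0253
gripper_force: 40.0
```

Call:
apply_moves(travel=[[12, -17, 2], [23, -34, 5], [35, -51, 7], [47, -68, 10]], twist=[[0.014, -0.019, -0.063], [0.028, -0.038, -0.126], [0.042, -0.056, -0.188], [0.056, -0.075, -0.251]], grip=[0, 0, 0, 0])

```text
time: 9.87
position: [0.466, 0.0017, 0.3195]
eef_rot: [3.072, -0.167, 0.888]
contact_force: [-0.1, 0.5, -5.6]
opening: 0.0252
gripper_force: 40.0
```

Run:
```python
from h import *
p,M,s=tool();print(p,s["contact_force"],s["opening"],s["qpos"])
plan([(S([0,0,.115+.12-.005]),down(1.385))])
```

```text
[0.466  0.0017 0.3195] [-0.1325  0.4566 -5.5809] 0.025236802454574724 [-0.089   0.0152  1.7275  0.1037  1.2485  0.5741]
n=4.8 [148.0, -68.0, 111.0] [0.11, -0.146, -0.501]
```

Call:
apply_moves(travel=[[18, -10, 11], [36, -20, 23], [53, -30, 34], [71, -40, 46]], twist=[[0.014, -0.019, -0.063], [0.028, -0.038, -0.126], [0.042, -0.056, -0.188], [0.056, -0.075, -0.252]], grip=[0, 0, 0, 0])

```text
time: 10.2
position: [0.4876, 0.0854, 0.2831]
eef_rot: [3.097, -0.077, 1.138]
contact_force: [-0.0, -0.8, -5.3]
opening: 0.0253
gripper_force: 40.0
```

Call:
apply_moves(travel=[[21, -1, 15], [42, -3, 31], [64, -4, 47], [85, -6, 60], [85, -6, 60]], twist=[[0.014, -0.019, -0.063], [0.028, -0.038, -0.126], [0.042, -0.056, -0.188], [0.057, -0.075, -0.251], [0.057, -0.075, -0.251]], grip=[0, 0, 0, 0, 0])

```text
time: 10.62
position: [0.5235, 0.1707, 0.2269]
eef_rot: [-3.135, 0.002, 1.389]
contact_force: [0.5, 0.0, -4.8]
opening: 0.0249
gripper_force: 40.0
```

Run:
```python
from h import *
p,M,s=tool();print(p,s["eef_rot"],s["contact_force"],s["opening"])
b=S([0,0,.23]);plan([(b,down(1.385))])
g=p-M[:,2]*.005
wrist("w4",[g+M@np.array(l) for l in ([.095,0,0],[.032,0,-.042],[-.095,0,0])]+[S([.021,.072,.118]),S([-.021,.072,.118]),S([0,.087,.104])])
```

```text
[0.5235 0.1707 0.2269] [-3.1353  0.0022  1.3886] [ 0.5347  0.0197 -4.7934] 0.024893589821338623
n=0.1 [-2.7, 0.3, -3.1] [-0.006, 0.002, 0.004]
[393.  99.] depth 0.141
[393. 346.] depth 0.117
[393. 598.] depth 0.191
[434. 179.] depth 0.258
[357. 179.] depth 0.258
[396. 151.] depth 0.268
10.6167 [0.5235 0.1707 0.2269] [-0.0066 -0.001  -1.    ] [0.2938 0.2853 1.6171 0.001  1.2458 0.4757]
```

View pics/w4.png

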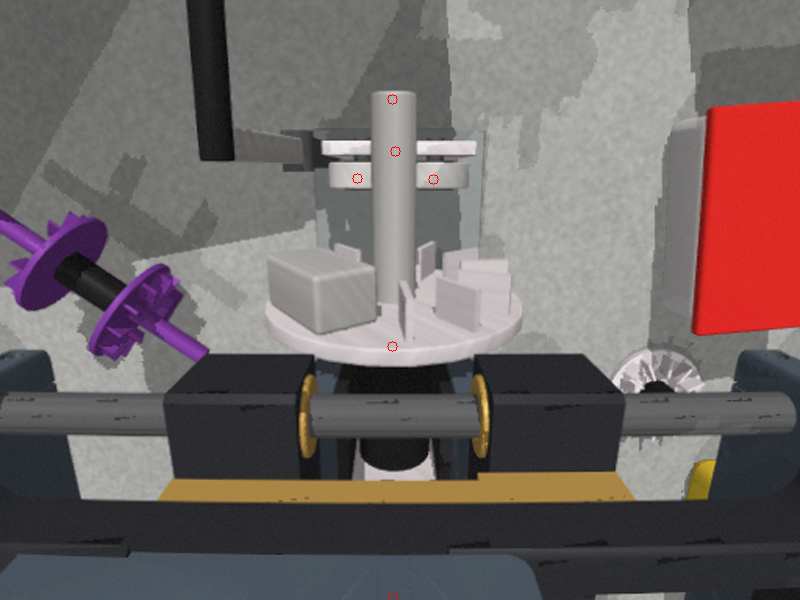

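The wrist picture shows the rotor held square, shaft end at (393,97). The keeper is open to the left, and the roller pair and side plate are centred at (399,176) and (399,148). The stand therefore sits about 2 mm to +x and 1.5 mm to +y of my fit, so I correct and lower.

Call:
apply_moves(travel=[[-1, 2, 25], [-1, 2, 50], [-1, 2, 75], [-1, 2, 75], [-1, 2, 75]], twist=[[-0.003, 0, 0], [-0.003, 0, 0], [-0.003, 0, 0.002], [-0.003, 0, 0.002], [-0.003, 0, 0.002]], grip=[0, 0, 0, 0, 0])

```text
time: 11.08
position: [0.5238, 0.165, 0.1557]
eef_rot: [-3.141, 0.003, 1.381]
contact_force: [0.5, -0.3, -4.3]
opening: 0.0253
gripper_force: 40.0
```

```bash
sed -i 's/^ST=.*/ST=np.array([.5255,.1691,0]);YS=-.186/' h.py
python3 - <<'E'
from h import *
p,M,s=tool();print(p,s["eef_rot"],s["contact_force"],rz(-YS)@(p-ST))
plan([(S([0,0,.110]),down(1.385))])
E
```

```text
[0.5238 0.165  0.1557] [-3.141   0.003   1.3812] [ 0.4692 -0.3069 -4.3207] [-0.0009 -0.0044  0.1557]
n=1.1 [4.5, 0.9, 45.7] [-0.001, 0.003, -0.004]
```

Call:
apply_moves(travel=[[3, 1, 15], [3, 1, 30], [3, 1, 32], [3, 1, 32], [3, 1, 32]], twist=[[0, 0.002, -0.003], [0, 0.002, -0.003], [0, 0.002, -0.003], [0, 0.002, -0.003], [0, 0.002, -0.003]], grip=[0, 0, 0, 0, 0])

```text
time: 11.5
position: [0.5276, 0.1688, 0.1264]
eef_rot: [3.136, -0.002, 1.385]
contact_force: [-0.6, -0.8, -5.2]
opening: 0.0257
gripper_force: 40.0
```

Run:
```python
from h import *
p,M,s=tool();print(p,s["eef_rot"],s["contact_force"],s["moment"],rz(-YS)@(p-ST))
plan([(S([0,0,.110]),down(1.385))])
```

```text
[0.5276 0.1688 0.1264] [ 3.1363 -0.0023  1.3848] [-0.5726 -0.8138 -5.2376] [ 0.0402 -0.0906 -0.0649] [0.0021 0.0001 0.1264]
n=0.4 [-0.1, -2.2, 16.4] [0.005, -0.002, -0.0]
```

Call:
apply_moves(travel=[[0, -1, 3], [0, -1, 5], [0, -1, 7], [0, -1, 9], [0, -1, 10]], twist=[[0, 0, 0], [0, 0, 0], [0, 0, 0], [0, 0, 0], [0, 0, 0]], grip=[0, 0, 0, 0, 0])

```text
time: 11.92
position: [0.5252, 0.1691, 0.1146]
eef_rot: [3.14, -0.001, 1.385]
contact_force: [-2.1, 1.4, -2.9]
opening: 0.0253
gripper_force: 40.0
```

Call:
apply_moves(travel=[[0, 0, 1], [0, 0, 2], [0, 0, 3], [0, 0, 4], [0, 0, 4]], twist=[[0, 0, 0], [0, 0, 0], [0, 0, 0], [0, 0, 0], [0, 0, 0]], grip=[0, 0, 0, 0, 0])

```text
time: 12.33
position: [0.5253, 0.1693, 0.1113]
eef_rot: [3.139, -0.002, 1.385]
contact_force: [-4.6, 3.0, 4.0]
opening: 0.0253
gripper_force: 40.0
```

Call:
apply_moves(travel=[[0, -0.5, 0.3], [0, -1, 0.6], [0, -1, 1], [0, -1, 1], [0, -1, 1]], twist=[[0, 0, 0], [0, 0, 0], [0, 0, 0], [0, 0, 0], [0, 0, 0]], grip=[0, 0, 0, 0, 0])

```text
time: 12.75
position: [0.5251, 0.1694, 0.1109]
eef_rot: [3.137, -0.002, 1.386]
contact_force: [-4.0, 1.8, 7.5]
opening: 0.0255
gripper_force: 40.0
```

Run:
```python
from h import *
p,M,s=tool();print(p,s["eef_rot"],rz(-YS)@s["contact_force"],rz(-YS)@s["moment"],rz(-YS)@(p-ST))
g=p-M[:,2]*.005
wrist("w5",[S([.021,.072,.118]),S([-.021,.072,.118]),S([0,.087,.104]),S([0,.095,.115])])
```

```text
[0.5251 0.1694 0.1109] [ 3.1374 -0.0018  1.3859] [-4.2991  1.072   7.4695] [-0.1787  0.644   0.0724] [-0.0005  0.0002  0.1109]
[463. 178.] depth 0.146
[327. 178.] depth 0.146
[395. 131.] depth 0.155
[395. 101.] depth 0.143
12.75 [0.5251 0.1694 0.1109] [ 0.0044  0.0011 -1.    ] [ 0.2914  0.3821  1.7905 -0.0003  0.9645  0.4765]
```

View pics/w5.png

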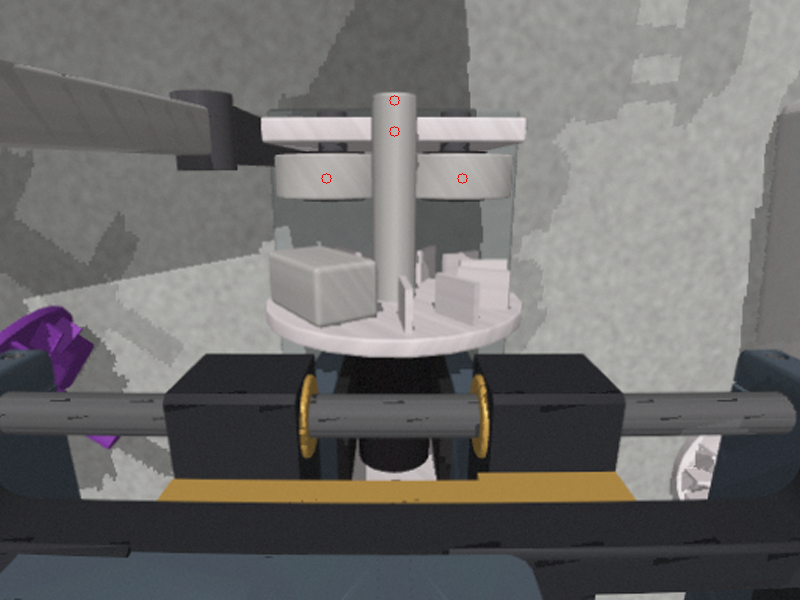

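The shaft (372–415 px) lies in the V between the two rollers (275–372 and 416–512 px), and its end at (394,95) puts it about 2 mm off centre. I let go.

Call:
apply_moves(travel=[[0, 0, 0], [0, 0, 0], [0, 0, 0], [0, 0, 0], [0, 0, 0]], twist=[[0, 0, 0], [0, 0, 0], [0, 0, 0], [0, 0, 0], [0, 0, 0]], grip=[85, 85, 85, 85, 85])

```text
time: 13.22
position: [0.525, 0.169, 0.1096]
eef_rot: [3.138, -0.001, 1.385]
contact_force: [0.0, 1.0, 0.2]
opening: 0.0557
gripper_force: 0.0
```

Call:
apply_moves(travel=[[0, 0, 0], [0, 0, 0], [0, 0, -10], [0, 0, -30], [0, 0, -60]], twist=[[0, 0, 0], [0, 0, 0], [0, 0, 0], [0, 0, 0], [0, 0, 0]], grip=[85, 85, 85, 85, 85])

```text
time: 13.63
position: [0.523, 0.1686, 0.1688]
eef_rot: [-3.14, 0.001, 1.385]
contact_force: [1.6, -0.2, -0.0]
opening: 0.0775
gripper_force: 0.0
```

Call:
apply_moves(travel=[[0, 0, -40], [0, 0, -80], [0, 0, -110], [0, 0, -110], [0, 0, -110]], twist=[[0, 0, 0], [0, 0, 0], [0, 0, 0], [0, 0, 0], [0, 0, 0]], grip=[85, 85, 85, 85, 85])

```text
time: 14.05
position: [0.525, 0.1692, 0.2825]
eef_rot: [3.134, -0.004, 1.385]
contact_force: [-0.3, 0.4, -0.8]
opening: 0.0772
gripper_force: 0.0
```

Run:
```python
from h import *
p,M,s=tool();print(p,s["opening"],s["contact_force"],s["time"])
g=KG(1.71,.124)-[0,0,.005]
plan([(g+[0,0,.08],down(1.385)),(g,down(1.385))])
```

```text
[0.525  0.1692 0.2825] 0.07724195542888629 [-0.2802  0.4157 -0.8467] 14.05
n=3.4 [124.0, -63.0, -4.0] [0.008, -0.004, 0.0]
n=2.0 [0.0, 1.0, 80.0] [-0.0, 0.0, 0.0]
```

Call:
apply_moves(travel=[[40, -22, -4], [82, -43, -4], [124, -64, -4], [124, -64, -4], [124, -64, -4]], twist=[[0, 0, 0], [0, 0, 0], [0, 0, 0], [0, 0, 0], [0, 0, 0]], grip=[60, 60, 60, 60, 60])

```text
time: 14.47
position: [0.4823, 0.3055, 0.2818]
eef_rot: [-3.141, 0.0, 1.39]
contact_force: [-0.5, -0.4, -0.6]
opening: 0.0548
gripper_force: 0.0
```

Run:
```python
from h import *
import time
wrist("w6",[KG(1.71,.10),KG(1.71,.142),S([0,.095,.115]),S([0,0,.115])])
g=S([-.0645,.124,.132+.079-.005]); plan([(g,down(1.385))])
a=get_image("top")["color"][:,:,::-1]; b=get_image("scene")["color"][:,:,::-1]
A=cv2.imread("pics/w6.png")
c=lambda im,u,v:cv2.resize(im[v:v+60,u:u+80],(400,300),interpolation=cv2.INTER_CUBIC)
cv2.imwrite("pics/m6.png",np.vstack([cv2.resize(A,(400,300)),np.zeros((0,400,3),np.uint8),c(b,268,170)]))
```

```text
[402. 369.] depth 0.246
[403. 291.] depth 0.235
[487. 321.] depth 0.340
[480. 438.] depth 0.365
14.4667 [0.4823 0.3055 0.2818] [-0.0006 -0.     -1.    ] [0.5443 0.2852 1.4785 0.0003 1.3784 0.7255]
n=1.9 [-0.0, 2.0, 76.0] [0.0, 0.002, 0.003]
```

View pics/m6.png

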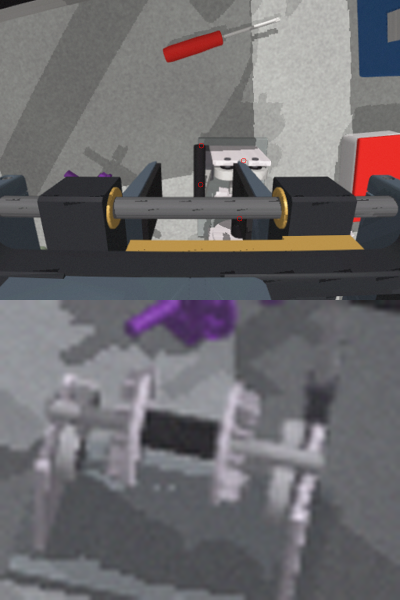

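The wrist part of the composite shows the grip rod at (200,165), on the prediction. The scene part shows the rotor lying in the rollers. I descend over the grip and wait for the rotor to settle before closing.

Call:
apply_moves(travel=[[0, 1, 25], [0, 1, 50], [0, 1, 75], [0, 1, 75], [0, 1, 75]], twist=[[0, 0, 0], [0, 0, 0], [0, 0, 0], [0, 0, 0], [0, 0, 0]], grip=[60, 60, 60, 60, 60])

```text
time: 15.03
position: [0.4852, 0.3008, 0.2078]
eef_rot: [3.141, 0.001, 1.383]
contact_force: [0.0, 0.1, 1.0]
opening: 0.0546
gripper_force: 0.0
```

Call:
apply_moves(travel=[[0, 0, 0], [0, 0, 0], [0, 0, 0], [0, 0, 0], [0, 0, 0]], twist=[[0, 0, 0], [0, 0, 0], [0, 0, 0], [0, 0, 0], [0, 0, 0]], grip=[0, 0, 0, 0, 0], force=8)

```text
time: 15.45
position: [0.4857, 0.3027, 0.2095]
eef_rot: [3.138, -0.002, 1.385]
contact_force: [-1.2, 0.1, -0.6]
opening: 0.0243
gripper_force: 0.0
```

Call:
apply_moves(travel=[[0, 0, 0], [0, 0, 0], [0, 0, 0], [0, 0, 0], [0, 0, 0]], twist=[[0, 0, 0], [0, 0, 0], [0, 0, 0], [0, 0, 0], [0, 0, 0]], grip=[0, 0, 0, 0, 0])

```text
time: 15.87
position: [0.4853, 0.3027, 0.2089]
eef_rot: [3.139, -0.001, 1.385]
contact_force: [-1.1, -0.5, 2.2]
opening: 0.0117
gripper_force: 8.0
```

Call:
apply_moves(travel=[[0, 0, 0], [0, 0, 0], [0, 0, 0], [0, 0, 0], [0, 0, 0]], twist=[[0, 0, 0], [0, 0, 0], [0, 0, 0], [0, 0, 0], [0, 0, 0]], grip=[0, 0, 0, 0, 0])

```text
time: 16.28
position: [0.4854, 0.3027, 0.2089]
eef_rot: [3.139, -0.001, 1.385]
contact_force: [-2.2, 0.9, 4.2]
opening: 0.0116
gripper_force: 8.0
```

Call:
apply_moves(travel=[[0, 0, 0], [0, 0, 0], [0, 0, 0], [0, 0, 0], [0, 0, 0]], twist=[[0, 0, 0], [0, 0, 0], [0, 0, 0], [0, 0, 0], [0, 0, 0]], grip=[0, 0, 0, 0, 0])

```text
time: 16.7
position: [0.4855, 0.3026, 0.2089]
eef_rot: [3.139, -0.001, 1.385]
contact_force: [-2.2, 0.9, 4.4]
opening: 0.0115
gripper_force: 8.0
```

Call:
apply_moves(travel=[[0, 0, 0], [0, 0, 0], [0, 0, 0], [0, 0, 0], [0, 0, 0]], twist=[[0, 0, 0], [0, 0, 0], [0, 0, 0], [0, 0, 0], [0, 0, 0]], grip=[0, 0, 0, 0, 0])

```text
time: 17.12
position: [0.4855, 0.3027, 0.2089]
eef_rot: [3.139, -0.001, 1.385]
contact_force: [-2.5, 2.0, 4.3]
opening: 0.0118
gripper_force: 8.0
```

Run:
```python
from h import *
ims=[get_image("scene")["color"].astype(float)]
# camera calls take 0.05 s each: difference over 1 s as a motion check, also lets time pass
for i in range(24): ims.append(get_image("scene")["color"].astype(float))
D=lambda a,b:np.abs(a-b)[165:240,268:345].mean()
print([round(D(ims[i],ims[i+6]),2) for i in range(0,19,3)])
np.save("settle.npy",ims[-1])
p,M,s=tool();print(s["time"],p,rz(-YS)@(p-ST),s["opening"],s["gripper_force"],s["contact_force"])
```

```text
[np.float64(1.96), np.float64(1.95), np.float64(1.94), np.float64(1.93), np.float64(1.91), np.float64(1.97), np.float64(1.93)]
18.3667 [0.4855 0.3027 0.2089] [-0.064   0.1239  0.2089] 0.011961323663256375 8.000237569212914 [-1.9722  0.1596  5.4722]
```

The rotor is still: the frame differences hold at noise level 5 s after release. I swing the keeper closed along the arc.

Call:
apply_moves(travel=[[0, 9, -1], [0, 17.6, -0.7], [0, 25.5, 0.2], [0, 33.3, 2], [0, 41, 4.5]], twist=[[0, 0, 0], [0, 0, 0], [0, 0, 0], [0, 0, 0], [0, 0, 0]], grip=[0, 0, 0, 0, 0])

```text
time: 18.78
position: [0.5268, 0.2946, 0.2037]
eef_rot: [3.139, -0.001, 1.385]
contact_force: [-0.8, 0.9, 0.8]
opening: 0.0116
gripper_force: 8.0
```

Call:
apply_moves(travel=[[0, 7.2, 3.3], [0, 14, 7.4], [0, 20.6, 11.9], [0, 26.5, 17.2], [0, 32.1, 23.1]], twist=[[0, 0, 0], [0, 0, 0], [0, 0, 0], [0, 0, 0], [0, 0, 0]], grip=[0, 0, 0, 0, 0])

```text
time: 19.2
position: [0.5579, 0.2887, 0.1806]
eef_rot: [3.139, -0.001, 1.385]
contact_force: [-1.4, -0.5, 1.5]
opening: 0.0112
gripper_force: 8.0
```

Call:
apply_moves(travel=[[0, 5, 6.5], [0, 9, 13.2], [0, 13.9, 24.1], [0, 17.2, 35.6], [0, 18.4, 43.5]], twist=[[0, 0, 0], [0, 0, 0], [0, 0, 0], [0, 0, 0], [0, 0, 0]], grip=[0, 0, 0, 0, 0])

```text
time: 19.62
position: [0.5752, 0.2855, 0.1358]
eef_rot: [3.141, -0.0, 1.385]
contact_force: [-4.1, 0.0, 0.8]
opening: 0.0119
gripper_force: 8.0
```

Call:
apply_moves(travel=[[0, 0.3, 3], [0, 0.4, 6], [0, 0.4, 8], [0, 0.4, 9], [0, 0.4, 9]], twist=[[0, 0, 0], [0, 0, 0], [0, 0, 0], [0, 0, 0], [0, 0, 0]], grip=[0, 0, 0, 0, 0])

```text
time: 20.03
position: [0.5753, 0.2858, 0.1304]
eef_rot: [3.139, -0.001, 1.385]
contact_force: [-5.4, -1.9, 7.4]
opening: 0.0116
gripper_force: 8.0
```

Run:
```python
from h import *
p,M,s=tool();print(s["time"],p,rz(-YS)@(p-ST),s["opening"],s["gripper_force"],s["contact_force"])
```

```text
20.0333 [0.5753 0.2858 0.1304] [0.0274 0.1239 0.1304] 0.011604811236294607 8.000418618321419 [-5.4351 -1.8728  7.4072]
```

The upward force rises to 7 N against a hinge that needs about 1 N, so the arm is at its stop. I release and retract, then check.

Call:
apply_moves(travel=[[0, 0, 2], [0, 0, 3], [0, 0, 3]], twist=[[0, 0, 0], [0, 0, 0], [0, 0, 0]], grip=[0, 0, 0])

```text
time: 20.28
position: [0.5754, 0.2861, 0.1278]
eef_rot: [3.139, -0.002, 1.385]
contact_force: [-6.8, -0.1, 7.8]
opening: 0.0115
gripper_force: 8.0
```

Call:
apply_moves(travel=[[0, 0, -2], [0, 0, -2], [0, 0, -2], [0, 0, -2], [0, 0, -2]], twist=[[0, 0, 0], [0, 0, 0], [0, 0, 0], [0, 0, 0], [0, 0, 0]], grip=[50, 50, 50, 50, 50])

```text
time: 20.7
position: [0.5762, 0.2855, 0.1276]
eef_rot: [3.139, -0.001, 1.385]
contact_force: [-0.3, 0.3, -0.3]
opening: 0.0421
gripper_force: 0.0
```

Call:
apply_moves(travel=[[0, 0, -20], [0, 0, -50], [0, 0, -90], [0, 0, -120], [0, 0, -140]], twist=[[0, 0, 0], [0, 0, 0], [0, 0, 0], [0, 0, 0], [0, 0, 0]], grip=[50, 50, 50, 50, 50])

```text
time: 21.12
position: [0.5767, 0.2859, 0.2717]
eef_rot: [3.134, -0.004, 1.385]
contact_force: [-0.4, -0.3, 0.3]
opening: 0.0454
gripper_force: 0.0
```

Call:
apply_moves(travel=[[-40, -40, 0], [-70, -80, 0], [-70, -120, 0], [-70, -120, 0], [-70, -120, 0]], twist=[[0, 0, 0], [0, 0, 0], [0, 0, 0], [0, 0, 0], [0, 0, 0]], grip=[50, 50, 50, 50, 50])

```text
time: 21.53
position: [0.441, 0.238, 0.268]
eef_rot: [3.14, -0.001, 1.386]
contact_force: [-0.3, 0.2, -0.5]
opening: 0.0458
gripper_force: 0.0
```

Run:
```python
from h import *
p,M,s=tool();print(s["time"],p,s["contact_force"])
wrist("w7",[KG(0,.142),KG(.15,.142),S([0,.095,.115]),S([0,0,.115])])
A=cv2.imread("pics/w7.png")
b=get_image("scene")["color"][:,:,::-1].copy()
for q,c in ((0,(0,0,255)),(.2,(0,255,0))):
    print(proj("scene",[KG(q,.142),KG(q,.1)]), (proj("scene",[KG(q,.142),KG(q,.1)])-[268,170])*5)
c=lambda im,u,v:cv2.resize(im[v:v+60,u:u+80],(800,600),interpolation=cv2.INTER_CUBIC)
B=c(b,268,170)
cv2.imwrite("pics/m7.png",np.hstack([cv2.resize(A,(400,300)),cv2.resize(B,(400,300),interpolation=cv2.INTER_AREA)]))
```

```text
21.5333 [0.441 0.238 0.268] [-0.2694  0.1622 -0.5479]
[600. 144.] depth 0.279
[607. 143.] depth 0.268
[539. 220.] depth 0.308
[529. 356.] depth 0.332
21.5333 [0.441 0.238 0.268] [ 0.0016  0.0004 -1.    ] [ 0.4722  0.1775  1.6572 -0.0004  1.3052  0.657 ]
[[345.1606 208.0591]
 [332.4007 205.4526]] [[385.8029 190.2956]
 [322.0034 177.2631]]
[[345.867  204.6013]
 [333.0129 201.9908]] [[389.3349 173.0064]
 [325.0645 159.9542]]
```

View pics/m7.png

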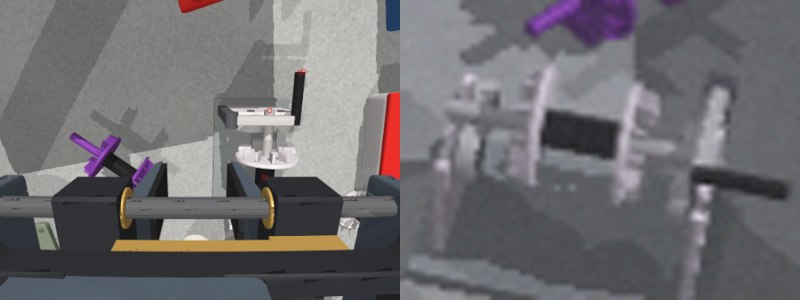

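The wrist part shows the keeper lying across the shaft with no balance block on the upper side of the wheel. In the scene crop the grip end is at (388,190), and the prediction for q = 0 is (386,190), so the keeper is closed. I hand in.

```bash
python3 -c "
from station import *
print(sign_off())"
```

```text
the job is handed in; nothing more can be done
None
```

I handed the job in at about 22 s: the rotor settled heavy side down in the rollers, the keeper was swung closed over the shaft, and nothing else was touched; the verdict itself was not shown to me.

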